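# Switch off the heater block that was left on

### The job

One of the four keys along the front edge of the tube heater has been left latched down; the other three are up. Find out which one it is, by no more than a light touch on any other key, then press that key in until its catch lets go and move away so that it springs up, leaving all four keys up. Be gentle with the heater, never push another key down while one is still latched, and leave the vials and other things on the bench where they stand.

Things in the scene. Friction and masses are not known exactly. Their poses are not given: they have to be found in the camera images.
- heater: white four-block tube heater, fixed, 200 x 200 mm, flat front deck 55 mm high. Origin under its middle on the bench; its x points from the key row to the dark blocks, z up. Keys 1 to 4 stand in a row at x = -55 mm, y = +60, +20, -20, -60 mm. Behind them (x -6 to 82 mm) four dark blocks, tops 65 mm high; vials in their holes reach 91 mm.
- key1_top (a point): centre of the top face of key1, one of four identical grey keys, each 30 mm (heater's x) by 22 mm (y), 40 mm apart. It moves straight down 9 mm in all. Top face above the bench: 69 mm up, about 64 mm latched, 60 mm fully in.
- key2_top (a point): the same point of key2, the same kind of key. Spring: 2 N to start, about 7.5 N fully in. An up key yields and springs back; under a light touch it must not go down as much as 4 mm (about 4.4 N).
- key3_top (a point): the same point of key3, the same kind of key. A latched key does not yield to a light touch (under 4 N); pressed with 7 to 9 N it goes further in, and its catch lets go with the top face about 61.5 mm above the bench (push it fully in to be sure). Let go, it springs up and stays up.
- key4_top (a point): the same point of key4, the same kind of key. Any one of the four may be the latched one.
- vial1: small glass vial with black cap, 15 mm thick, 48 mm high, standing in a hole of a block; origin at its foot
- vial2: a second vial like vial1, in another block
- rack: loose pink tube rack, 130 x 85 x 28 mm (white caps to 40 mm), beside the heater; origin under its middle
- tipbox: loose tip box, white with blue lid, 120 x 82 x 70 mm, beside the heater; origin under its middle
- reagent: loose amber bottle, 60 mm thick, 120 mm high; origin under its middle
- timer: loose flat white bench timer, 50 x 70 x 18 mm, in front of the keys; origin under its middle
- pcrrack: loose black rack of small tubes, 85 x 125 x 28 mm; origin under its middle

How it is judged:
By the outcome, as a careful person would: the job done as asked, in the order asked, and still so for the second after the job is handed in, with the robot touching nothing.
It also fails if it takes over 45 s, if anything falls off the work surface, if the arm or the gripper's body presses on something with over 40 N, if the wrist force passes 120 N, or if a joint passes its speed limit or range.

### The arm

A 6-joint arm with a two-finger parallel gripper is mounted at the origin on the work surface. World frame = base frame: x ahead of the robot, y to its left, z up, the work surface at z = 0. Lengths are in mm, angles in rad, forces in N, time in s.
With the tool pointing down it reaches from about 350 to 975 mm from the base axis. Payload 7.1 kg.
Tool frame: the origin (TCP) lies at the centre of the arm's flange, where the gripper is bolted on; the fingertips stand 182 mm ahead of it and the grasp point (between the pads) lies 163 mm ahead of it; x points along the fingers, y is the direction in which the jaws open and shut, and the axes are right-handed (so a half turn about x gives the same grasp; the last joint's range is limited). The gripper opens to 88 mm and grips with 3 to 60 N. Pads are 20 mm wide; open, the fingers measure 115 mm over their backs; the gripper's body (75 mm by 178 mm) begins 61 mm behind the grasp point.
Start: joints at [-1.205, 0.423, 1.63, -0, 1.089, -0.019], TCP at [234.625, -579.273, 404.675] pointing down, gripper open.
Joint ranges: [-3, 3], [-0.9, 2.11], [0.09, 2.58], [-1.31, 4.45], [0.11, 2.69], [-2.54, 2.54]. Speed limits (rad/s): [2.39, 2.39, 3.01, 3.14, 3.14, 3.14].

### API

Orientations are given as a rotation vector (axis times angle).
In Python, from workcell import readout, viewer, workorder, models gives the robot as it stands. The module is installed in compiled form; this text tells all that it offers.
- The arm moves only by the tool apply_moves, never from a script. Its argument "commands" is a list that holds one entry, the list of rows, each a list of 4 numbers: the shift along the world's x, y, z in m, then the turn about the world's z in rad. A call has 1 to 8 rows; each row is the pose to reach, as a shift and turn from the pose commanded when the call began; what a row does not reach only later rows make up. A row lasts 1/8 s, in which the tool goes at most 62.5 mm and 10.7 degrees, less where a joint would pass 70% of its speed; a pose out of reach is approached as far as the arm can. A call with a gripper value outside its range is refused whole. "gripper" is the finger opening in m, from 0 to 0.0878, set as the call begins (left out, the last holds). The fingers move at their own pace and stop on an object; the grip force is fixed at half the most. Time passes only in rows, so rows that repeat a pose let the fingers close. It gives the time, the measured TCP pose, the force and the opening at its end, in the units of the state.
- readout.get_obs(): the state, without advancing time (a new reading comes with each control period).
- viewer.get_image(name): name is "scene" or "side" or "wrist"; returns a dict with "color" (420x560x3 uint8, red, green, blue), "vertical_fov" (degrees; the focal length in pixels is half the picture's height over the tangent of half this angle, whatever the lens; pixels are square), "cx", "cy" (the principal point, pixels), "rvec" (rotation vector, rad) and "tvec" (3), from world to camera coordinates, as OpenCV has them. Camera axes: x right, y down, z forward; pixel columns grow to the right and rows downward; lengths in mm; the calibration is good to about 2 mm. A picture is of the moment at which its call begins. There is no depth.
- workorder.close_job(): hands the job in, once; it reports no verdict.
Trained networks look in the newest picture that a camera, given by its name, has taken for a name from the list of things; names that differ only in an ending like _2 or _b are one class to them, and where a whole thing is asked for, a point or a joint stands for the part that bears it (a point fixed in the world has none). Each returns a list of dicts, best first, with "conf" (0 to 1); they miss things now and then, are a little off and sometimes report something else, mostly with a low value. They report only what shows in the picture. A call takes as long as a camera call.
- models.search_frame(camera, label): "position" ([x, y, z] in mm, in world coordinates, good to about 4 mm: the middle of the surface that is visible of it).
- models.place_of(camera, label): "position" ([x, y, z] in mm, in world coordinates, good to about 4 mm: a listed point, or the origin of a listed thing).
The state is a dict: "t": time; "qpos": joint angles; "qvel": joint speeds; "joint_torque": joint torques, N m; "ee_pos": TCP position; "orientation": TCP orientation; "ft_force": force on the tool from outside, world axes, zero at the start; "moment": the same for the moment, N m; "width": finger opening in mm.
Only numpy, scipy, OpenCV 4.12 (cv2) and the standard library are available. Lean on these libraries where they do the work, as an engineer would, in place of code of your own. Each camera call takes 0.05 s, during which the arm holds its last target.

## Working session

There is one attempt and no reset: what is moved stays moved. The work goes in short steps, Python scripts to look and compute and a tool call to move; the robot and the scene stay as the last step left them, time stands still between calls to the robot, and variables do not carry over. Pictures are saved under pics/ and viewed, and the job is handed in when it is done.

Besides the shell and the picture viewer there is one more tool, called after "Emit:" by a JSON object that holds its "api" and its "payload", one argument or row to a line. apply_moves: Moves the arm, as the interface text tells. Its arguments: {"type":"object","properties":{"commands":{"type":"array","items":{"type":"array","items":{"type":"array","items":{"type":"number"}}}},"gripper":{"type":"number"}},"required":["commands"]}

```bash
mkdir -p pics; python3 - <<'E'
from workcell import readout, viewer, models
import cv2
o=readout.get_obs(); print({k:o[k] for k in('t','ee_pos','orientation','ft_force','width')})
for c in("scene","side","wrist"):
    d=viewer.get_image(c); cv2.imwrite(f"pics/a_{c}.png",d["color"][:,:,::-1]); print(c,d["vertical_fov"],d["cx"],d["cy"],d["rvec"],d["tvec"])
for c in("scene","side"):
    for l in("heater","key1_top","key2_top","key3_top","key4_top","vial1","timer"):
        print(c,l,[( [round(float(v)) for v in r["position"]],round(r["conf"],2)) for r in models.place_of(c,l)][:4])
E
```

```text
{'t': 0.0, 'ee_pos': array([ 234.54828357, -579.03564434,  403.92219951]), 'orientation': array([ 2.01096607,  0.39327227, -2.01150149]), 'ft_force': array([ 0.01519027, -0.05170983, -0.25382634]), 'width': 87.86432376388186}
scene 53.619337350344246 285.8968997137301 210.7255608944051 [ 1.94137127  1.14749277 -0.62037205] [-330.42977492 -194.25258336 1291.21061758]
side 55.90852096708378 277.31981557316504 209.68493940516552 [ 2.22659089 -0.17113092  0.10866197] [-529.04928117  136.62474022  787.81123457]
wrist 61.62088302994456 273.31966980818123 210.10476826838615 [-2.39395787  1.61369988  0.24123159] [-624.63933324  -34.94642822  390.7653574 ]
scene heater [([605, -124, 3], 0.97), ([570, 191, 0], 0.2)]
scene key1_top []
scene key2_top [([541, -97, 68], 0.49)]
scene key3_top [([542, -136, 65], 0.6), ([650, -188, 40], 0.21)]
scene key4_top [([534, -179, 70], 0.52)]
scene vial1 [([614, -105, 44], 0.7), ([653, -186, 44], 0.62)]
scene timer [([442, -44, -3], 0.86)]
side heater []
side key1_top [([549, -58, 63], 0.63)]
side key2_top [([549, -99, 70], 0.66), ([615, -106, 45], 0.36)]
side key3_top [([540, -137, 69], 0.55)]
side key4_top [([615, -107, 45], 0.75), ([540, -178, 70], 0.49)]
side vial1 [([447, -46, 1], 0.72), ([616, -108, 43], 0.62), ([651, -191, 47], 0.5)]
side timer [([446, -45, 3], 0.92)]
```

View pics/a_scene.png

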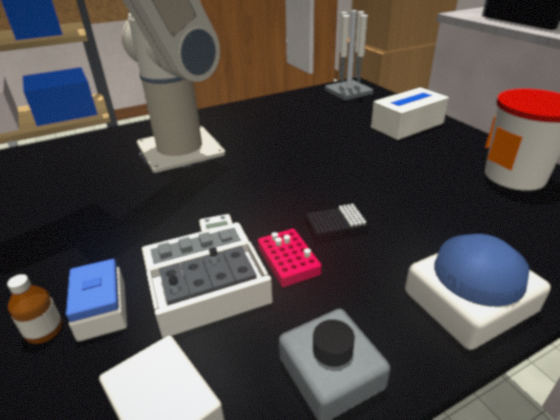

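View pics/a_side.png

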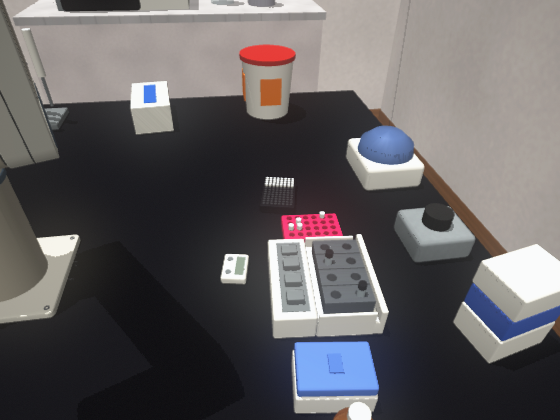

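View pics/a_wrist.png

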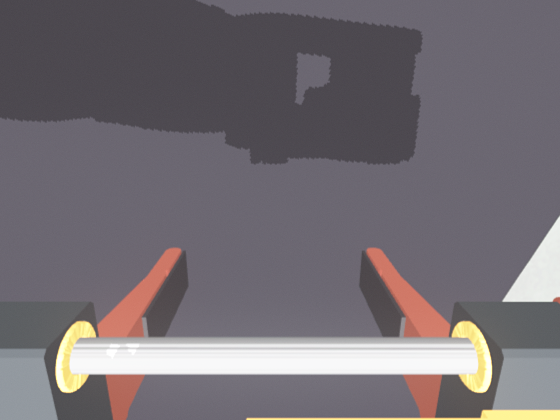

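```bash
cat > h.py <<'E'
from workcell import readout, viewer, models
import cv2, numpy as np
from scipy.spatial.transform import Rotation as R
def st():
    o=readout.get_obs(); m=R.from_rotvec(o['orientation']).as_matrix()
    print('t',round(o['t'],3),'ee',np.round(o['ee_pos'],2),'tip',np.round(o['ee_pos']+182*m[:,0],2),'yax',np.round(m[:,1],3),'xax',np.round(m[:,0],4),'f',np.round(o['ft_force'],2),'w',round(o['width'],1)); return o,m
def cam(d):
    f=210/np.tan(np.radians(d['vertical_fov']/2)); return np.array([[f,0,d['cx']],[0,f,d['cy']],[0,0,1]])
def proj(d,P): return cv2.projectPoints(np.float64(P).reshape(-1,1,3),np.float64(d['rvec']),np.float64(d['tvec']),cam(d),None)[0][:,0]
def keys(x,y,th,z=69,ox=-55):
    c,s=np.cos(th),np.sin(th); return np.array([[x+c*ox-s*k,y+s*ox+c*k,z] for k in(60,20,-20,-60)])
E
python3 - <<'E'
from h import *
o,m=st()
for c,b in(("side",(225,200,400,350)),("scene",(120,190,300,340))):
    d=viewer.get_image(c); 
    x0,y0,x1,y1=b; im=cv2.resize(d['color'][y0:y1,x0:x1,::-1],None,fx=4,fy=4,interpolation=cv2.INTER_CUBIC)
    for th,col in((-0.08,(0,0,255)),):
        hx,hy=543+55*np.cos(th),-118+55*np.sin(th)
        cs,s=np.cos(th),np.sin(th)
        base=np.array([[hx+cs*a-s*b,hy+s*a+cs*b,z] for z in(0,) for a,b in((-100,-100),(-100,100),(100,100),(100,-100))])
        deck=np.array([[hx+cs*a-s*b,hy+s*a+cs*b,z] for z in(55,) for a,b in((-100,-100),(-100,100))])
        for P in(base,deck,keys(hx,hy,th)):
            for p in proj(d,P): cv2.circle(im,tuple(int(v) for v in (p-[x0,y0])*4),3,col,-1)
    cv2.imwrite(f"pics/b_{c}.png",im)
E
```

```text
t 0.85 ee [ 234.62 -579.27  404.7 ] tip [ 234.63 -579.28  222.7 ] yax [ 0.375 -0.927  0.   ] xax [ 0. -0. -1.] f [-0.18 -0.39  0.12] w 87.9
```

View pics/b_side.png

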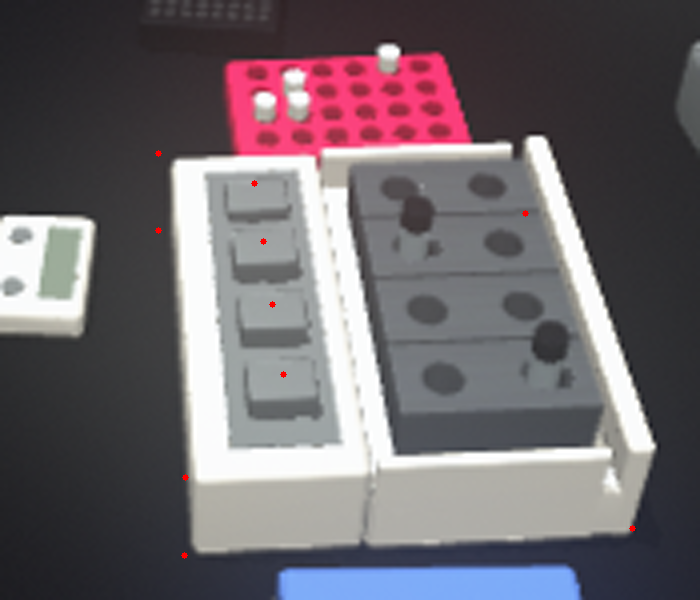

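View pics/b_scene.png

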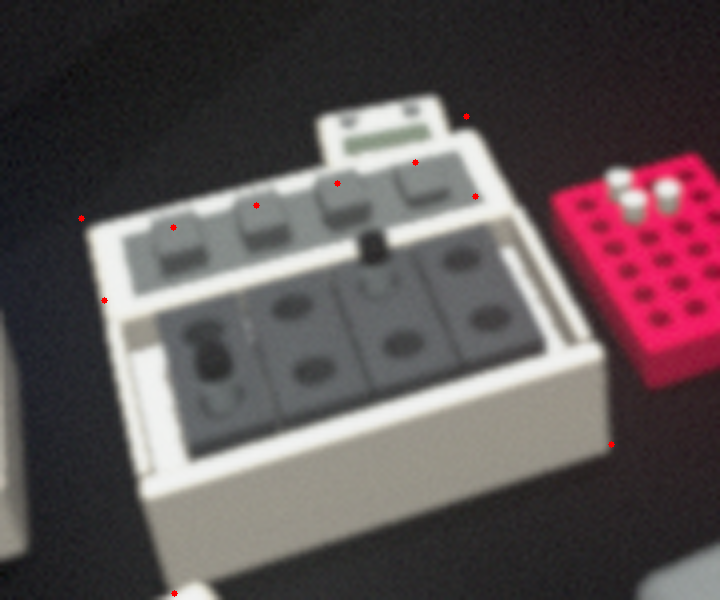

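```bash
python3 - <<'E'
from h import *
from scipy.optimize import least_squares
S=viewer.get_image("side");C=viewer.get_image("scene")
# heater coords -> crop px
obs=[(S,(225,200),[((-100,100,55),(174,160)),((-100,-100,55),(194,478)),((-100,-100,0),(195,550)),((100,-100,0),(632,540))]),
     (C,(120,190),[((-100,-100,55),(88,230)),((-100,100,55),(472,132)),((100,100,0),(606,450)),((100,-100,0),(174,587))])]
def W(p,a):
    c,s=np.cos(p[2]),np.sin(p[2]); return np.array([[p[0]+c*x-s*y,p[1]+s*x+c*y,z] for x,y,z in a])
def res(p,only=None):
    return np.concatenate([(proj(d,W(p,[q[0] for q in l]))-(np.array([q[1] for q in l])/4+b)).ravel() for i,(d,b,l) in enumerate(obs) if only is None or i==only])
for only in(None,0,1):
    r=least_squares(res,[598,-122,-.05],args=(only,),x_scale=[10,10,.1]); print(r.x,np.round(res(r.x,only),1)); print(keys(*r.x).round(1).tolist())
E
```

```text
[ 6.01881300e+02 -1.23792159e+02 -9.77994575e-02] [-1.1 -1.9 -0.7 -0.6 -1.3  0.9  2.  -1.7 -1.1 -2.4 -0.2 -2.5  1.2  1.3
 -1.3  3.1]
[[553.0, -58.7, 69.0], [549.1, -98.5, 69.0], [545.2, -138.3, 69.0], [541.3, -178.1, 69.0]]
[ 6.02560377e+02 -1.25421568e+02 -1.06371864e-01] [-0.3 -1.7 -0.7 -0.3 -1.3  1.3  2.3 -0.5]
[[554.2, -59.9, 69.0], [550.0, -99.7, 69.0], [545.7, -139.5, 69.0], [541.5, -179.2, 69.0]]
[ 6.00913144e+02 -1.22788799e+02 -9.56770109e-02] [-0.8 -2.7 -0.1 -2.9  1.5  0.6 -0.7  2.5]
[[551.9, -57.8, 69.0], [548.1, -97.6, 69.0], [544.3, -137.4, 69.0], [540.4, -177.3, 69.0]]
```

Emit:
{"api": "apply_moves", "payload": {
  "commands": [
    [[0.03,0.045,0,0.11],[0.065,0.095,0,0.22],[0.1,0.145,0,0.33],[0.135,0.2,0,0.47],[0.17,0.25,0,0.6],[0.205,0.3,0,0.73],[0.24,0.355,0,0.86],[0.27,0.4,0,0.96]]
  ],
  "gripper": 0
}}

```text
t: 2.05
ee_pos: [505.5, -177.3, 404.9]
orientation: [1.371, 1.095, -1.37]
ft_force: [0.4, -0.5, -0.1]
width: 11.3
```

Emit:
{"api": "apply_moves", "payload": {
  "commands": [
    [[0.025,0.04,0,0.1],[0.04,0.06,0,0.126],[0.04,0.06,0,0.126]]
  ]
}}

```text
t: 2.42
ee_pos: [545.4, -118.0, 404.7]
orientation: [1.281, 1.161, -1.28]
ft_force: [-0.0, -0.1, -0.3]
width: 0.4
```

```bash
python3 - <<'E'
from h import *
st(); 
d=viewer.get_image("wrist"); im=cv2.resize(d['color'][:,:,::-1],None,fx=1.4,fy=1.4)
P=keys(602,-123.8,-.098)
print(proj(d,P)*1.4)
for p in proj(d,P): cv2.circle(im,tuple(int(v*1.4) for v in p),3,(0,0,255),-1)
cv2.imwrite("pics/c_wrist.png",im)
for l in("key1_top","key2_top","key3_top","key4_top","heater"):
    print(l,[( [round(float(v)) for v in r["position"]],round(r["conf"],2)) for r in models.place_of("wrist",l)][:4])
E
```

```text
t 2.425 ee [ 545.37 -117.96  404.68] tip [ 545.44 -117.97  222.68] yax [ 0.995 -0.097  0.   ] xax [ 4.e-04 -1.e-04 -1.e+00] f [-0.   -0.06 -0.25] w 0.4
[[385.37186922 177.71113246]
 [385.25384688 241.08219932]
 [385.14415342 299.9811463 ]
 [385.04193723 354.8652375 ]]
key1_top [([547, -57, 65], 0.85)]
key2_top [([538, -98, 69], 0.55)]
key3_top [([542, -135, 71], 0.59), ([444, -45, -1], 0.55), ([593, -124, -1], 0.31)]
key4_top [([536, -181, 67], 0.76)]
heater [([592, -123, -2], 0.57)]
```

View pics/c_wrist.png

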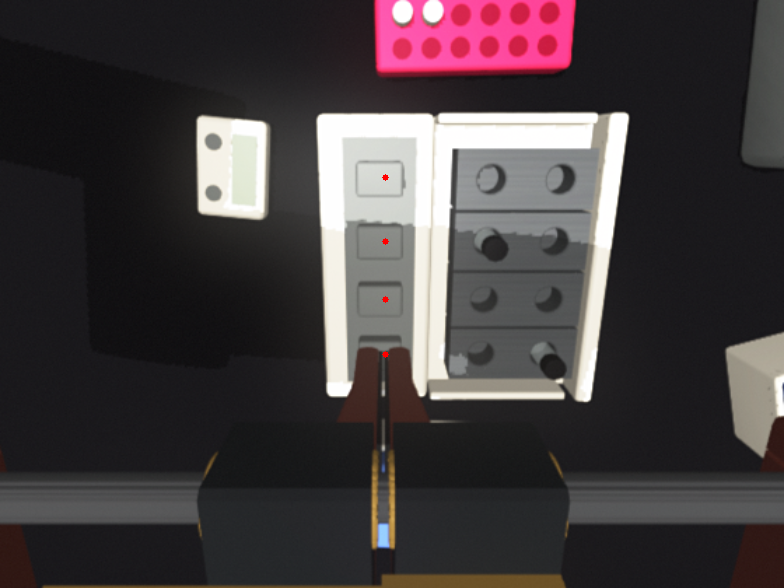

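Emit:
{"api": "apply_moves", "payload": {
  "commands": [
    [[0.002,0.03,0,0],[0.004,0.0592,-0.03,0],[0.004,0.0592,-0.07,0],[0.004,0.0592,-0.11,0],[0.004,0.0592,-0.135,0],[0.004,0.0592,-0.145,0],[0.004,0.0592,-0.148,0],[0.004,0.0592,-0.148,0]]
  ]
}}

```text
t: 3.72
ee_pos: [549.0, -60.3, 257.5]
orientation: [1.283, 1.159, -1.282]
ft_force: [0.5, -0.2, -0.5]
width: 0.4
```

```bash
python3 - <<'E'
from h import *
st()
for c,b in(("side",(240,190,340,270)),("scene",(180,190,290,270))):
    d=viewer.get_image(c); x0,y0,x1,y1=b
    cv2.imwrite(f"pics/d_{c}.png",cv2.resize(d['color'][y0:y1,x0:x1,::-1],None,fx=6,fy=6,interpolation=cv2.INTER_CUBIC))
E
```

```text
t 3.725 ee [548.96 -60.35 257.45] tip [549.19 -60.38  75.45] yax [ 0.995 -0.1    0.001] xax [ 1.3e-03 -2.0e-04 -1.0e+00] f [ 0.53 -0.17 -0.52] w 0.4
```

View pics/d_side.png

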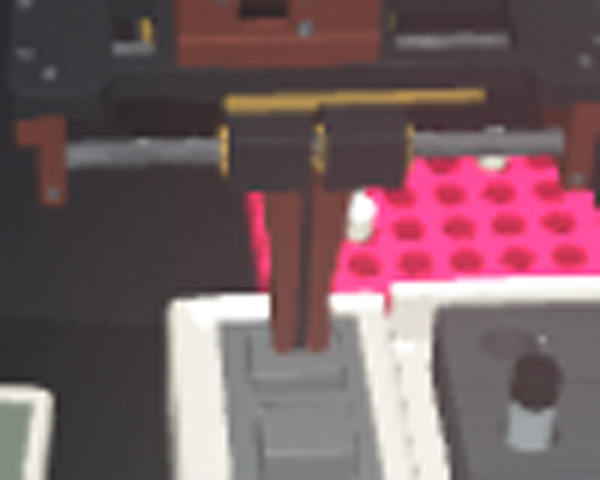

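View pics/d_scene.png

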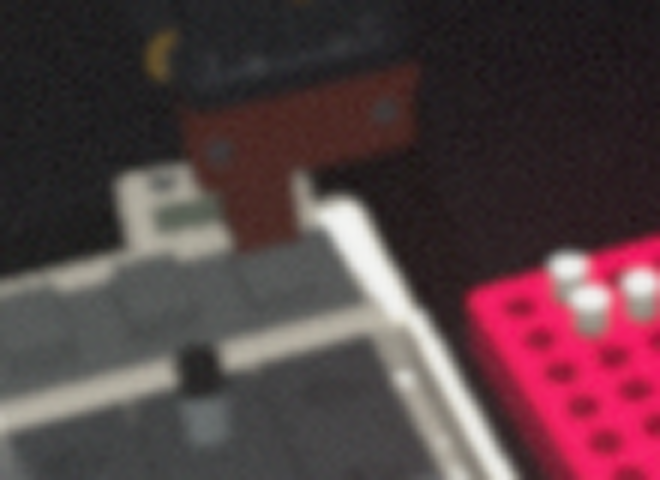

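Emit:
{"api": "apply_moves", "payload": {
  "commands": [
    [[0,0.0015,-0.002,0],[0,0.0015,-0.004,0],[0,0.0015,-0.005,0],[0,0.0015,-0.005,0]]
  ]
}}

```text
t: 4.32
ee_pos: [548.6, -58.6, 251.5]
orientation: [1.282, 1.16, -1.283]
ft_force: [-1.0, 0.3, -0.0]
width: 0.5
```

Emit:
{"api": "apply_moves", "payload": {
  "commands": [
    [[0,0,-0.0005,0],[0,0,-0.001,0],[0,0,-0.0015,0],[0,0,-0.002,0],[0,0,-0.002,0]]
  ]
}}

```text
t: 4.95
ee_pos: [548.6, -58.6, 249.6]
orientation: [1.282, 1.16, -1.283]
ft_force: [0.1, -0.1, 0.6]
width: 0.5
```

Emit:
{"api": "apply_moves", "payload": {
  "commands": [
    [[0,0,-0.0005,0],[0,0,-0.001,0],[0,0,-0.001,0]]
  ]
}}

```text
t: 5.32
ee_pos: [548.6, -58.6, 248.6]
orientation: [1.282, 1.16, -1.283]
ft_force: [-1.0, -0.2, -0.6]
width: 0.4
```

```bash
python3 - <<'E'
from h import *
st()
E
```

```text
t 5.325 ee [548.6  -58.56 248.63] tip [548.59 -58.56  66.63] yax [ 0.995 -0.1   -0.   ] xax [-1.e-04  0.e+00 -1.e+00] f [-0.98 -0.19 -0.63] w 0.4
```

Emit:
{"api": "apply_moves", "payload": {
  "commands": [
    [[0,0,-0.0005,0],[0,0,-0.001,0],[0,0,-0.001,0]]
  ]
}}

```text
t: 5.7
ee_pos: [548.6, -58.6, 247.6]
orientation: [1.282, 1.16, -1.283]
ft_force: [-0.7, -0.5, 0.2]
width: 0.6
```

Emit:
{"api": "apply_moves", "payload": {
  "commands": [
    [[0,0,-0.0005,0],[0,0,-0.0005,0]]
  ]
}}

```text
t: 5.95
ee_pos: [548.6, -58.6, 247.1]
orientation: [1.282, 1.16, -1.283]
ft_force: [0.2, 0.7, 0.2]
width: 0.2
```

Emit:
{"api": "apply_moves", "payload": {
  "commands": [
    [[0,0,-0.0005,0],[0,0,-0.0005,0]]
  ]
}}

```text
t: 6.2
ee_pos: [548.7, -58.6, 246.7]
orientation: [1.283, 1.16, -1.282]
ft_force: [-1.2, 0.1, 3.2]
width: 0.5
```

Emit:
{"api": "apply_moves", "payload": {
  "commands": [
    [[0,0,-0.0004,0],[0,0,-0.0004,0]]
  ]
}}

```text
t: 6.45
ee_pos: [548.7, -58.6, 246.5]
orientation: [1.282, 1.16, -1.282]
ft_force: [-1.8, 0.9, 3.5]
width: 0.9
```

```bash
python3 - <<'E'
from h import *
st()
d=viewer.get_image("side"); o,m=st(); x0,y0,x1,y1=240,190,340,290
cv2.imwrite(f"pics/e_side.png",cv2.resize(d['color'][y0:y1,x0:x1,::-1],None,fx=6,fy=6,interpolation=cv2.INTER_CUBIC))
E
```

```text
t 6.45 ee [548.67 -58.56 246.5 ] tip [548.7  -58.56  64.5 ] yax [ 0.995 -0.1    0.   ] xax [ 2.e-04 -0.e+00 -1.e+00] f [-1.84  0.91  3.54] w 0.9
t 6.5 ee [548.65 -58.58 246.47] tip [548.67 -58.58  64.47] yax [ 0.995 -0.1    0.   ] xax [ 1.e-04 -0.e+00 -1.e+00] f [-0.47  0.69  3.56] w 0.4
```

View pics/e_side.png

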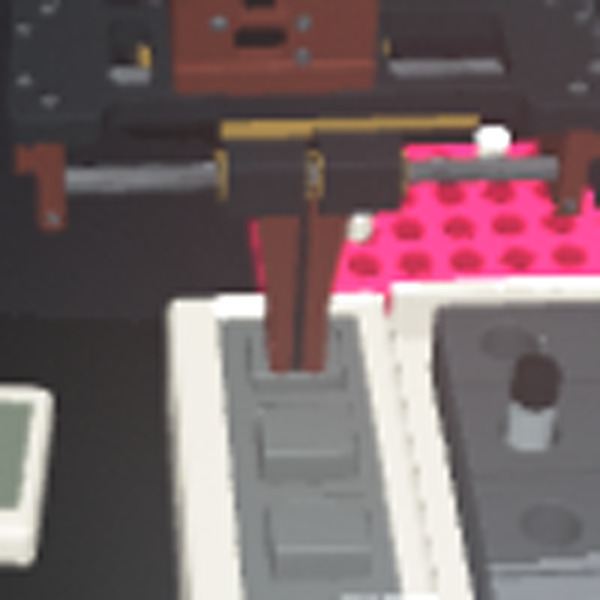

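Emit:
{"api": "apply_moves", "payload": {
  "commands": [
    [[0,0,0.006,0],[0,0,0.013,0],[-0.002,-0.02,0.013,0],[-0.004,-0.039,0.013,0],[-0.004,-0.039,0.01,0],[-0.004,-0.039,0.007,0],[-0.004,-0.039,0.006,0],[-0.004,-0.039,0.006,0]]
  ]
}}

```text
t: 7.5
ee_pos: [544.6, -97.2, 252.0]
orientation: [1.282, 1.161, -1.282]
ft_force: [-0.1, -0.2, 0.2]
width: 0.3
```

Emit:
{"api": "apply_moves", "payload": {
  "commands": [
    [[0,0,-0.0005,0],[0,0,-0.001,0],[0,0,-0.001,0]]
  ]
}}

```text
t: 7.88
ee_pos: [544.7, -97.4, 251.4]
orientation: [1.283, 1.16, -1.282]
ft_force: [-0.3, 1.1, 1.3]
width: 0.6
```

Emit:
{"api": "apply_moves", "payload": {
  "commands": [
    [[0,0,-0.0005,0],[0,0,-0.0005,0]]
  ]
}}

```text
t: 8.12
ee_pos: [544.7, -97.5, 250.9]
orientation: [1.283, 1.16, -1.282]
ft_force: [-0.4, 1.3, 1.2]
width: 0.1
```

Emit:
{"api": "apply_moves", "payload": {
  "commands": [
    [[0,0,0.004,0],[0,0,0.007,0],[0.002,0.02,0.007,0],[0.0045,0.0395,0.007,0],[0.0045,0.0395,0.003,0],[0.0045,0.0395,-0.001,0],[0.0045,0.0395,-0.003,0],[0.0045,0.0395,-0.003,0]]
  ]
}}

```text
t: 9.12
ee_pos: [549.0, -58.4, 247.4]
orientation: [1.283, 1.16, -1.283]
ft_force: [0.3, 0.3, -0.3]
width: 0.5
```

Emit:
{"api": "apply_moves", "payload": {
  "commands": [
    [[0,0,-0.0005,0],[0,0,-0.001,0],[0,0,-0.0015,0],[0,0,-0.002,0],[0,0,-0.002,0]]
  ]
}}

```text
t: 9.75
ee_pos: [549.2, -58.2, 246.0]
orientation: [1.282, 1.16, -1.282]
ft_force: [-1.0, -1.8, 4.7]
width: 0.4
```

Emit:
{"api": "apply_moves", "payload": {
  "commands": [
    [[0,0,-0.0005,0],[0,0,-0.001,0],[0,0,-0.001,0]]
  ]
}}

```text
t: 10.12
ee_pos: [549.2, -58.2, 245.0]
orientation: [1.282, 1.16, -1.282]
ft_force: [-1.7, -1.2, 5.8]
width: 0.4
```

Emit:
{"api": "apply_moves", "payload": {
  "commands": [
    [[0,0,-0.0005,0],[0,0,-0.001,0],[0,0,-0.0015,0],[0,0,-0.0015,0]]
  ]
}}

```text
t: 10.62
ee_pos: [549.2, -58.2, 243.6]
orientation: [1.282, 1.16, -1.282]
ft_force: [-1.5, -0.5, 7.8]
width: 0.1
```

Emit:
{"api": "apply_moves", "payload": {
  "commands": [
    [[0,0,-0.0005,0],[0,0,-0.0005,0]]
  ]
}}

```text
t: 10.88
ee_pos: [549.2, -58.2, 243.2]
orientation: [1.282, 1.16, -1.282]
ft_force: [-1.5, -1.0, 6.5]
width: 0.5
```

Emit:
{"api": "apply_moves", "payload": {
  "commands": [
    [[0,0,-0.0003,0],[0,0,-0.0003,0]]
  ]
}}

```text
t: 11.12
ee_pos: [549.2, -58.2, 242.9]
orientation: [1.282, 1.16, -1.282]
ft_force: [-2.8, -2.2, 7.8]
width: 0.4
```

Measured tip height is 60.9, which is about 60.4 for the true key top. A little further reaches the stop.

Emit:
{"api": "apply_moves", "payload": {
  "commands": [
    [[0,0,-0.0003,0],[0,0,-0.0005,0],[0,0,-0.0005,0]]
  ]
}}

```text
t: 11.5
ee_pos: [549.2, -58.2, 242.4]
orientation: [1.282, 1.16, -1.282]
ft_force: [-2.0, -1.7, 8.8]
width: 0.6
```

Emit:
{"api": "apply_moves", "payload": {
  "commands": [
    [[0,0,0.003,0],[0,0,0.008,0],[0,0,0.015,0],[0,0,0.03,0],[0,0,0.06,0],[0,0,0.1,0],[0,0,0.15,0],[-0.02,-0.06,0.16,0]]
  ]
}}

```text
t: 12.5
ee_pos: [531.3, -115.1, 406.3]
orientation: [1.282, 1.157, -1.273]
ft_force: [1.4, 0.1, -0.5]
width: 0.6
```

Emit:
{"api": "apply_moves", "payload": {
  "commands": [
    [[-0.05,-0.06,0,0],[-0.1,-0.12,0,0],[-0.1,-0.18,0,0],[-0.1,-0.2,0,0],[-0.1,-0.2,0,0]]
  ]
}}

```text
t: 13.12
ee_pos: [429.0, -318.9, 402.5]
orientation: [1.285, 1.157, -1.285]
ft_force: [-0.5, 0.2, -0.2]
width: 0.5
```

```bash
python3 - <<'E'
from h import *
st()
ims=[]
for c,b in(("side",(225,190,375,310)),("scene",(130,200,280,320))):
    d=viewer.get_image(c); x0,y0,x1,y1=b
    ims.append(cv2.resize(d['color'][y0:y1,x0:x1,::-1],(390,312),interpolation=cv2.INTER_CUBIC))
cv2.imwrite("pics/f.png",np.hstack(ims))
cv2.imwrite("pics/f_full.png",np.hstack([cv2.resize(viewer.get_image(c)['color'][:,:,::-1],(400,300)) for c in("side","scene")]))
E
```

```text
t 13.125 ee [ 428.99 -318.9   402.52] tip [ 429.19 -319.07  220.52] yax [ 0.995 -0.104  0.001] xax [ 0.0011 -0.001  -1.    ] f [-0.5   0.15 -0.18] w 0.5
```

View pics/f.png

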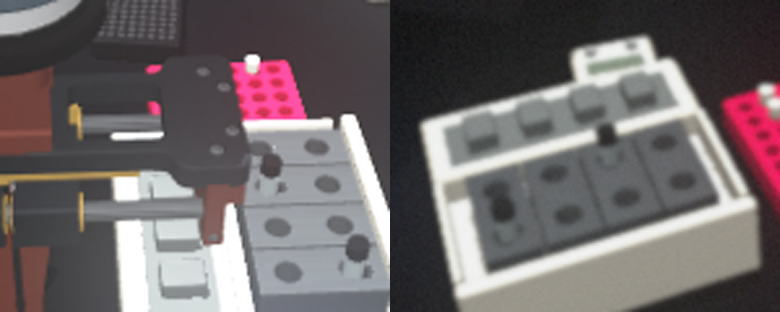

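View pics/f_full.png

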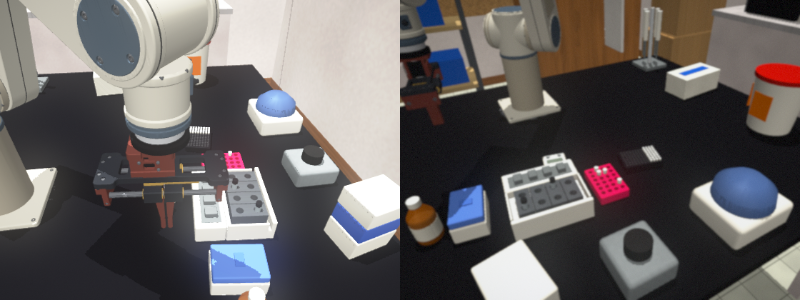

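```bash
python3 -c "
from workcell import workorder; print(workorder.close_job())"
```

```text
the job is handed in; nothing more can be done
None
```

The latched key was key 1. I pressed it in until it let go, it sprang up, and all four keys now look up. I handed the job in at about 13 s.

- **Finding it:** A light touch met key 1 at a tip height of about 65 mm with about 3.5 N. Key 2 met the tip at about 69.4 mm with about 1.3 N, so it was up. I did not touch keys 3 and 4; in the pictures both stood up like key 2.
- **Releasing it:** I pressed key 1 down in small steps to a tip reading of about 60.4 mm, with 8.8 N at the last reading. Then I lifted straight up and moved the arm clear.
- **Last checks:** After the press, the scene picture shows all four keys at the same height, and the vials and other things look to be where they stood. In the side picture the gripper hid key 1, so that key was checked in the scene picture only. I did not touch it again to confirm.
- **Small disagreement:** Both keys met the tip about 0.5 to 1 mm higher than the nominal heights. My fit of the heater position from the scene and side pictures was also about 3 mm off from the wrist camera, so I aimed by the wrist camera.

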